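# Unlock the scanner's battery pack with the flat key

## Task

The scanner's battery pack has to be opened for fresh cells: take the flat-bladed key out of its wooden rest, put its blade in the slot of the round cap on the pack and turn the cap a quarter turn anticlockwise (seen from above) until it stops. Then lower the key into the shallow white tray and let go of it there.

Things in the scene. Friction and masses are not known exactly. Their poses are not given: they have to be found in the camera images.
- key: Flat key, 70 g, standing loose, blade down, 25 mm deep in a fixed wooden rest (44 x 70 x 30 mm). Steel blade 34 wide (its y) x 6 thick (x) x 50 mm, below a black paddle head 44 (y) x 12 (x) x 32 mm. Origin: middle of the blade's bottom edge; z up to the head, whose middle is 66 mm up. Same after a half turn about z. Tools in like rests, 100 mm off or more: a ball head, a slim round stick.
- cap (a joint): Angle of the pack's aluminium cap (60 mm across, 14 mm tall): 0 locked (starts at 0 to 0.3 rad), growing anticlockwise seen from above to a hard stop at 1.57, unlocked. Drag 0.12 N m; it stays where left. The pack: fixed grey box 170 x 110 x 40 mm, cap on top near one end, small plain black plug at the other.
- slot (a point): Centre of the cap's slot, on the cap's axis, level with its top face, 54 mm above the table. Axes turn with the cap: the slot runs along y right across it, open at both ends; z up. It is 11 mm wide (19 mm at its chamfered mouth) and 11.5 mm deep, floor flat. The key's blade has 2.5 mm play to each side, so it turns about 0.15 rad in the slot before it takes the cap along.
- tray: Empty shallow white plastic tray fixed on the table, 180 mm (its x) by 150 mm (y), 22 mm tall, open on top, walls and floor 4 mm. Origin: centre of its underside, z up; the inner floor is 4 mm above it.
Mind the look-alikes: they are no part of the job. Leave any blue or turquoise look-alike of the key alone.

How it is judged:
By the outcome, as a careful person would: the job done as asked, in the order asked, and still so for the second after the job is handed in, with the robot touching nothing.
It also fails if it takes over 48 s, if anything falls off the work surface, if the arm or the gripper's body presses on something with over 40 N, if the wrist force passes 120 N, or if a joint passes its speed limit or range.

## Robot

A 6-joint arm with a two-finger parallel gripper is mounted at the origin on the work surface. World frame = base frame: x ahead of the robot, y to its left, z up, the work surface at z = 0. Lengths are in m, angles in rad, forces in N, time in s.
With the tool pointing down it reaches from about 0.275 to 0.875 m from the base axis. Payload 12.5 kg.
Tool frame: the origin (TCP) lies on the centre line of the jaws, within the pads' length; the fingertips stand r.finger_overhang ahead of it and the grasp point (between the pads) lies 3 mm ahead of it (r.finger_overhang is the distance from the TCP to the fingertips, in m); z points along the fingers, y is the direction in which the jaws open and shut (so a half turn about z gives the same grasp; the last joint's range is limited). The gripper opens to 85 mm and grips with 20 to 120 N. Pads are 22 mm wide; open, the fingers measure 114 mm over their backs; the gripper's body (76 mm by 85 mm) begins 54 mm behind the grasp point. The pads swing forward as they close: fully open they stand 13 mm farther back than shut.
Start: joints at [-1.354, 0.351, 1.652, -0, 1.139, -0.085], TCP at [0.164, -0.525, 0.253] pointing down, gripper open.
Joint ranges: [-2.75, 2.75], [-0.79, 2.1], [0.01, 2.65], [-1.57, 4.71], [0.07, 3.14], [-2.87, 2.87]. Speed limits (rad/s): [2.22, 2.22, 2.79, 3.14, 3.14, 3.14].

## Interface

Orientations are given as a unit quaternion [x, y, z, w].
In Python, from cell import r, optics gives the robot as it stands. The module is installed in compiled form; this text tells all that it offers. Calls block until the motion is done:
- r.move_to(position, orientation): joint-space move of the TCP to a pose.
- r.move_linear(position, rot=None, vel=0.15): straight line of the TCP; rot=None keeps the orientation; vel is the mean speed in m/s.
- r.set_joints(angles): joint-space move.
- r.set_gripper(opening, squeeze=None): opening from 0.0 (shut) to 1.0 (fully open); squeeze is the grip in N (None keeps the last); returns when the fingers have stopped.
- r.sleep(seconds).
- r.inverse_kinematics(position, orientation): joint angles nearest the present ones, or None.
- optics.get_image(name): name is "side" or "top" or "wrist"; returns a dict with "pixels" (420x560x3 uint8, red, green, blue), "depth" (420x560 float32, m along the optical axis (not along the pixel's ray), 0 where there is no reading), "fx", "fy", "cx", "cy" (pixels), "D" ([k1, k2, p1, p2, k3] as OpenCV has them; the pictures are not rectified), "camera_from_world" (4x4, takes a point from world to camera coordinates); the wrist camera has in their place "mount" (4x4, takes a point from camera to tool coordinates, whose origin is the TCP and whose axes are the flange's). Camera axes: x right, y down, z forward; pixel columns grow to the right and rows downward; lengths in m; the calibration is good to about 2 mm. A picture is of the moment at which its call begins: read the wrist's pose just before it.
A pose or a line that the arm cannot do raises r.PlanningError and nothing moves.
- r.hand_in(): hands the job in, once; it reports no verdict.
Readings, each from a call of its own:
- r.current_t(): time.
- r.current_q(): joint angles.
- r.current_qvel(): joint speeds.
- r.current_effort(): joint torques, N m.
- r.current_tool_pos(): TCP position.
- r.current_ee_rot(): TCP orientation.
- r.current_contact_force(): force on the tool from outside, world axes, zero at the start.
- r.current_torque(): the same for the moment, N m.
- r.current_opening(): opening from 0.0 (shut) to 1.0 (fully open).
Only numpy, scipy, OpenCV 4.12 (cv2) and the standard library are available. Lean on these libraries where they do the work, as an engineer would, in place of code of your own. Each camera call takes 0.05 s, during which the arm holds its last target.

## Working session

There is one attempt and no reset: what is moved stays moved. The work goes in short steps, each a Python script; the robot and the scene stay as the last script left them, time stands still between calls to the robot, and variables do not carry over. Pictures are saved under pics/ and viewed, and the job is handed in when it is done.

```bash
mkdir -p pics; ls
python3 - <<'E'
from cell import r, optics
import cv2, numpy as np, pickle
print(r.current_t(), r.finger_overhang, r.current_tool_pos(), r.current_ee_rot())
for n in ["side","top","wrist"]:
    im=optics.get_image(n)
    cv2.imwrite(f"pics/{n}0.png", cv2.cvtColor(im["pixels"],cv2.COLOR_RGB2BGR))
    pickle.dump(im,open(f"pics/{n}0.pkl","wb"))
    print(n,{k:(np.round(v,4).tolist() if k not in("pixels","depth") else 0) for k,v in im.items()})
E
```

```text
pics
0.0 0.022 [ 0.1634176  -0.52482259  0.2527333 ] [ 9.88640631e-01  1.50297455e-01 -4.19787670e-05 -6.13006732e-04]
side {'pixels': 0, 'depth': 0, 'fx': 500.4898, 'fy': 500.4898, 'cx': 287.5054, 'cy': 211.7758, 'D': [-0.1605, 0.0, 0.0, 0.0, 0.0], 'camera_from_world': [[0.9953, -0.0965, -0.0013, -0.4619], [-0.066, -0.6708, -0.7387, 0.0427], [0.0704, 0.7354, -0.674, 1.1012], [0.0, 0.0, 0.0, 1.0]]}
top {'pixels': 0, 'depth': 0, 'fx': 531.8424, 'fy': 531.8424, 'cx': 277.1346, 'cy': 212.8079, 'D': [-0.0999, 0.0, 0.0, 0.0, 0.0], 'camera_from_world': [[0.0064, -0.9999, 0.0122, -0.0555], [-0.9895, -0.0081, -0.1446, 0.4519], [0.1447, -0.0112, -0.9894, 1.3798], [0.0, 0.0, 0.0, 1.0]]}
wrist {'pixels': 0, 'depth': 0, 'fx': 317.6806, 'fy': 317.6806, 'cx': 279.8258, 'cy': 212.6651, 'D': [-0.014, 0.0, 0.0, 0.0, 0.0], 'mount': [[-0.0007, -0.958, -0.2868, 0.0724], [1.0, -0.0006, -0.0004, 0.0004], [0.0002, -0.2868, 0.958, -0.1201], [0.0, 0.0, 0.0, 1.0]]}
```

View pics/side0.png

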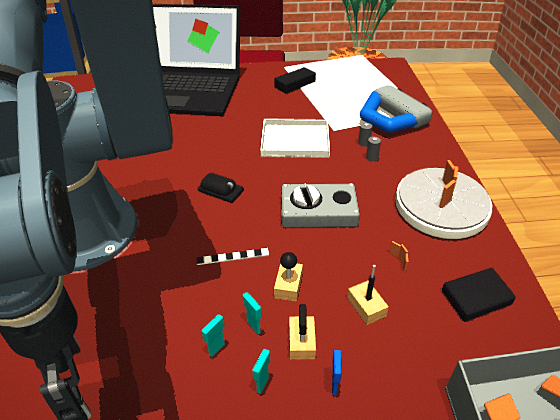

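View pics/top0.png

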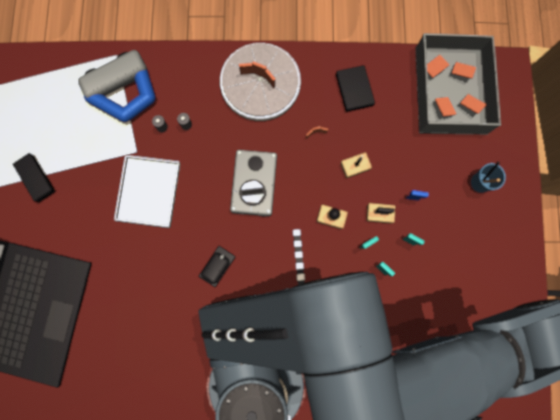

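View pics/wrist0.png

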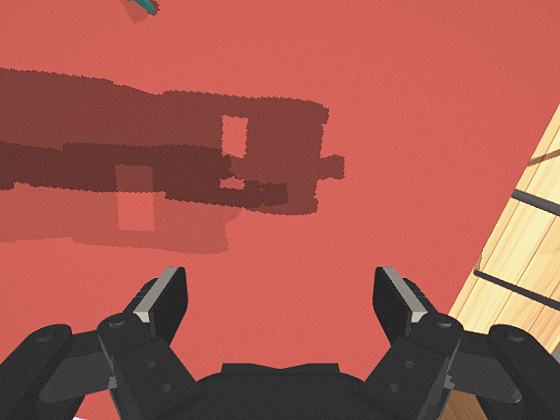

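```bash
cat > h.py <<'E'
import cv2, numpy as np, pickle
from scipy.spatial.transform import Rotation as R
def K(im): return np.array([[im["fx"],0,im["cx"]],[0,im["fy"],im["cy"]],[0,0,1.]])
def cfw(im,pos=None,quat=None):
    if "camera_from_world" in im: return np.array(im["camera_from_world"])
    T=np.eye(4);T[:3,:3]=R.from_quat(quat).as_matrix();T[:3,3]=pos
    return np.linalg.inv(T@np.array(im["mount"]))
def ray(im,uv,M):
    p=cv2.undistortPoints(np.float64(uv).reshape(-1,1,2),K(im),np.array(im["D"],float)).reshape(-1,2)
    d=np.c_[p,np.ones(len(p))]@M[:3,:3]
    return -M[:3,:3].T@M[:3,3], d
def onplane(im,uv,z,M):
    c,d=ray(im,uv,M); return c+d*((z-c[2])/d[:,2])[:,None]
def cloud(im,M):
    h,w=im["depth"].shape; v,u=np.mgrid[:h,:w]
    c,d=ray(im,np.c_[u.ravel(),v.ravel()],M)
    return (c+d*im["depth"].reshape(-1,1)).reshape(h,w,3)
def proj(im,P,M):
    return cv2.projectPoints(np.float64(P).reshape(-1,1,3),cv2.Rodrigues(M[:3,:3])[0],M[:3,3],K(im),np.array(im["D"],float))[0].reshape(-1,2)
def big(im,box,s,name):
    a,b,c,d=box; cv2.imwrite(name,cv2.resize(cv2.cvtColor(im["pixels"],cv2.COLOR_RGB2BGR)[b:d,a:c],None,fx=s,fy=s,interpolation=cv2.INTER_CUBIC))
E
python3 - <<'E'
from h import *
s=pickle.load(open("pics/side0.pkl","rb"));t=pickle.load(open("pics/top0.pkl","rb"))
a=s["pixels"][230:390,190:400];b=t["pixels"][140:290,310:450];c=s["pixels"][170:240,270:370]
f=lambda x,w,h:cv2.resize(x,(w,h),interpolation=cv2.INTER_CUBIC)
o=np.zeros((600,800,3),np.uint8);o[:320,:420]=f(a,420,320);o[:386,440:800]=f(b,360,386);o[330:600,:386]=f(c,386,270)
cv2.imwrite("pics/crop0.png",o[...,::-1])
Ct=cloud(t,cfw(t)); Cs=cloud(s,cfw(s))
for n,u,v in[("key",382,211),("ball",334,214),("stick",357,163),("cap",253,191),("plug",256,163),("tray",148,190),("teal",370,242),("teal2",415,239),("teal3",387,268),("blue",419,194)]: print(n,np.round(Ct[v,u],3))
for n,u,v in[("key",303,315),("cap",299,199),("tray",295,135)]: print(n,np.round(Cs[v,u],3))
E
```

```text
key [ 0.452 -0.322  0.086]
ball [ 0.441 -0.196  0.094]
stick [ 0.584 -0.263  0.06 ]
cap [0.508 0.012 0.045]
plug [0.585 0.005 0.043]
tray [0.516 0.301 0.006]
teal [ 0.372 -0.291  0.077]
teal2 [ 0.38  -0.406  0.086]
teal3 [ 0.305 -0.332  0.081]
blue [ 0.497 -0.419  0.087]
key [ 0.458 -0.334  0.087]
cap [ 0.489 -0.     0.052]
tray [0.516 0.323 0.005]
```

View pics/crop0.png

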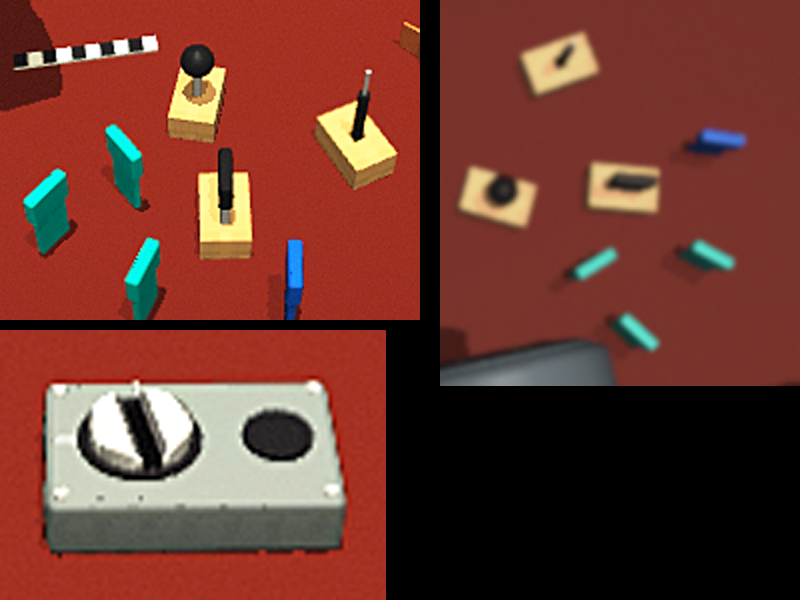

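Three tools stand in wooden rests. The first is a ball head (top 333,215; side 289,262). The second is a slim round stick (top 357,163; side 371,285). The third is a flat black paddle on a steel blade (top 382,211; side 303,320), and this one fits the key. The standing turquoise and blue pieces are decoys. Next I'll measure the key from the wrist camera.

```bash
cat >> h.py <<'E'
def down(yaw): return (R.from_euler('z',yaw)*R.from_quat([1,0,0,0])).as_quat()
def shot(name):
    from cell import r,optics
    p,q=r.current_tool_pos(),r.current_ee_rot()
    im=optics.get_image("wrist"); im["M"]=cfw(im,p,q)
    pickle.dump(im,open(f"pics/{name}.pkl","wb"))
    cv2.imwrite(f"pics/{name}.png",cv2.cvtColor(im["pixels"],cv2.COLOR_RGB2BGR))
    return im
E
python3 - <<'E'
from h import *
from cell import r
q=down(np.pi/2)
print(r.inverse_kinematics([0.454,-0.33,0.22],q), r.inverse_kinematics([0.50,0.008,0.22],down(np.pi)))
r.move_to([0.454,-0.33,0.22],q); print(r.current_t(),r.current_tool_pos(),r.current_q())
im=shot("w1")
E
```

```text
[-7.11478254e-01  4.07330377e-01  1.65695367e+00 -4.44089210e-16
  1.07730860e+00 -7.11478254e-01] [-7.71239956e-02  3.00517115e-01  1.81384715e+00 -4.44089210e-16
  1.02722839e+00 -1.64792032e+00]
1.475 [ 0.45346754 -0.33077957  0.22009971] [-7.13060235e-01  4.07210697e-01  1.65686422e+00 -2.48438582e-04
  1.07737097e+00 -7.10906968e-01]
```

View pics/w1.png

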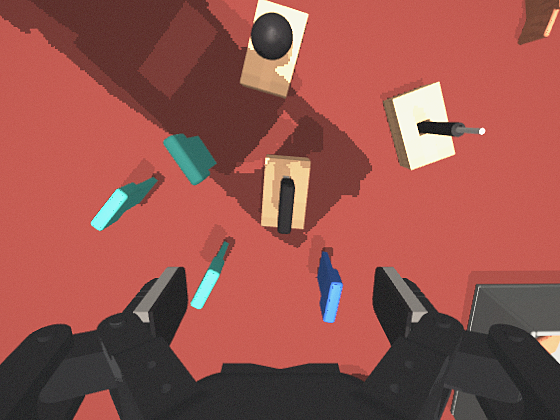

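The wrist view shows the black paddle on edge in its rest at (286,205), nearly aligned with the tool. I'll measure its top face by mask and depth.

Run:
```python
from h import *
im=pickle.load(open("pics/w1.pkl","rb"));M=im["M"]
C=cloud(im,M); g=im["pixels"].max(2)
m=np.zeros(g.shape,np.uint8); m[165:245,262:312]=(g[165:245,262:312]<70)
n,l,st,ce=cv2.connectedComponentsWithStats(m); k=1+st[1:,4].argmax(); m=(l==k); print(st[k],ce[k])
P=C[m]; print("z pct",np.percentile(P[:,2],[1,10,50,90,99]).round(4))
top=m&(C[...,2]>0.082); print(top.sum())
Q=C[top]; rc=cv2.minAreaRect(Q[:,:2].astype(np.float32)*1000); print(rc, Q.mean(0))
v,u=np.nonzero(top); W=onplane(im,np.c_[u,v],0.087,M); print("plane", cv2.minAreaRect((W[:,:2]*1000).astype(np.float32)))
# rest by colour at z=.03
p=im["pixels"].astype(int)
w=np.zeros(g.shape,np.uint8); w[150:240,255:318]=((p[...,1]>105)&(p[...,0]-p[...,2]>30)&(p[...,1]-p[...,2]>20))[150:240,255:318]
rs=(w>0)&(abs(C[...,2]-.03)<.006)
print("rest",cv2.minAreaRect((C[rs][:,:2]*1000).astype(np.float32)), np.median(C[rs][:,2]))
o=cv2.cvtColor(im["pixels"],cv2.COLOR_RGB2BGR); o[top]=(0,255,0); o[rs]=(255,0,0)
cv2.imwrite("pics/m1.png",cv2.resize(o[140:260,230:340],None,fx=5,fy=5,interpolation=cv2.INTER_NEAREST))
```

```text
[278 178  17  56 735] [285.67619048 205.62312925]
z pct [0.0635 0.0837 0.086  0.0871 0.0881]
675
((458.4704895019531, -305.7424011230469), (94.5929946899414, 12.825699806213379), 88.74530792236328) [ 0.45766014 -0.33034143  0.08641124]
plane ((457.6238708496094, -330.6783142089844), (43.4539794921875, 11.289597511291504), 85.20645141601562)
rest ((457.4605712890625, -331.7061767578125), (70.172119140625, 44.08171844482422), 85.28189086914062) 0.029417839795634615
```

View pics/m1.png

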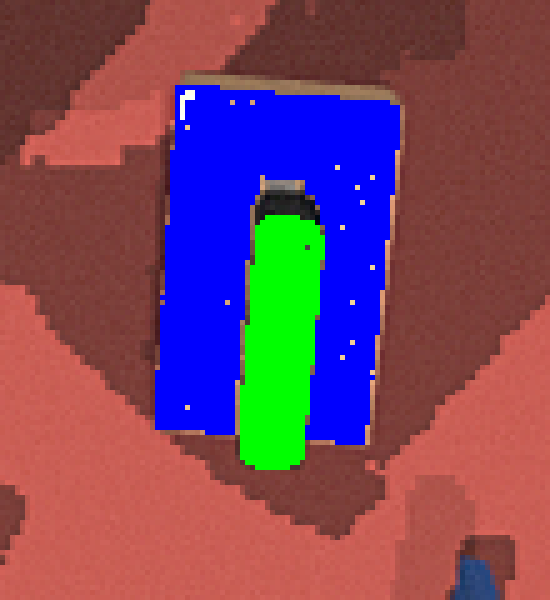

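Both sizes match the description: the head is 43.5 x 11.3 mm and the rest 70 x 44 mm, with yaw 85.2° from each. Grasping now.

Run:
```python
from h import *
from cell import r
q=down(np.radians(85.2))
r.set_gripper(0.45)
r.move_to([0.4577,-0.3307,0.15],q)
r.move_linear([0.4577,-0.3307,0.0745],vel=0.1)
print(r.current_t(),r.current_tool_pos(),r.current_contact_force())
r.set_gripper(0.0,80)
print(r.current_t(),r.current_opening(),r.current_contact_force())
r.move_linear([0.4577,-0.3307,0.17],vel=0.1)
print(r.current_t(),r.current_opening(),r.current_contact_force(),r.current_tool_pos())
shot("w2")
r.move_to([0.50,0.008,0.24],down(np.pi/2)); print(r.current_t(),r.current_opening())
shot("w3")
```

```text
3.3417 [ 0.45802818 -0.330989    0.07516387] [ 0.76881533 -0.09364433  0.78406084]
3.6917 0.13032740995491957 [0.41104316 1.1903636  6.24714848]
4.8 0.1299277396973705 [ 0.53220478 -0.576237   -0.98142754] [ 0.45742321 -0.33046516  0.16932117]
6.1583 0.12756218641510092
```

View pics/w3.png

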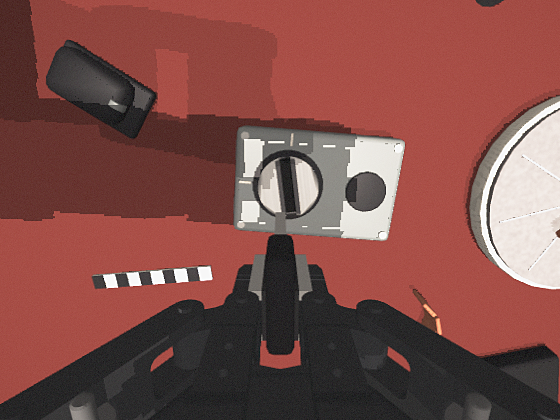

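The key is held and hangs straight between the jaws at (281,290). The cap shows at (288,185) with its slot near vertical in the picture. I'll measure the slot and how the key sits in the hand.

Run:
```python
from h import *
im=pickle.load(open("pics/w3.pkl","rb"));M=im["M"];C=cloud(im,M)
p=im["pixels"].astype(int); g=p.max(2)
# top face of cap (z~.054)
roi=np.zeros(g.shape,bool); roi[135:235,240:335]=1
topf=roi&(C[...,2]>0.051)&(C[...,2]<0.058)
slot=roi&(C[...,2]<0.0505)
n,l,st,ce=cv2.connectedComponentsWithStats(topf.astype(np.uint8)); print([ (st[i].tolist()) for i in range(1,n) if st[i,4]>40])
big_=np.isin(l,[i for i in range(1,n) if st[i,4]>40])
v,u=np.nonzero(big_); W=onplane(im,np.c_[u,v],0.054,M)[:,:2]*1000
print("circle",cv2.minEnclosingCircle(W.astype(np.float32)), np.median(C[big_][:,2]))
# robust edges: separate halves -> line between
o=cv2.cvtColor(im["pixels"],cv2.COLOR_RGB2BGR); o2=o.copy(); o2[big_]=(0,255,0)
s=np.hstack([o[130:240,235:340],o2[130:240,235:340]])
cv2.imwrite("pics/m3.png",cv2.resize(s,None,fx=3.8,fy=3.8,interpolation=cv2.INTER_NEAREST))
k=cv2.cvtColor(im["pixels"],cv2.COLOR_RGB2BGR)[190:370,200:360]; cv2.imwrite("pics/k3.png",cv2.resize(k,None,fx=3.3,fy=3.3))
```

```text
[[290, 157, 28, 58, 1027], [257, 159, 28, 55, 988]]
circle ((507.021240234375, 13.89630126953125), 30.01025390625) 0.05333279759872861
```

View pics/m3.png

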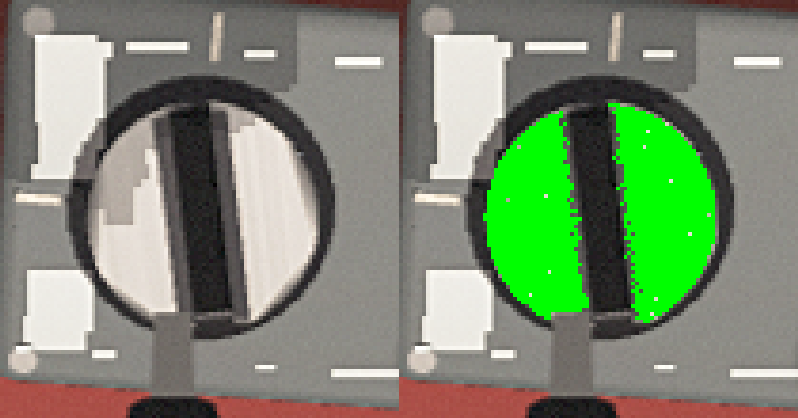

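View pics/k3.png

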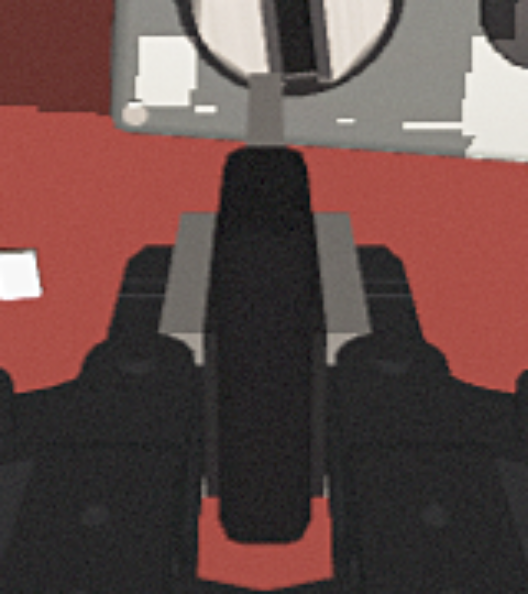

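Run:
```python
from h import *
im=pickle.load(open("pics/w3.pkl","rb"));M=im["M"];C=cloud(im,M)
g=im["pixels"].max(2)
# dark slot floor: edges per row
L=[];Rr=[]
for v in range(163,210):
    row=g[v,270:305].astype(int); d=np.nonzero(row<45)[0]
    if len(d)<6: continue
    L.append((270+d[0]-.5,v));Rr.append((270+d[-1]+.5,v))
m=(np.array(L)+np.array(Rr))/2
for z in(0.0425,0.046):
    W=onplane(im,m,z,M)[:,:2]; f=cv2.fitLine(W.astype(np.float32)*1000,cv2.DIST_HUBER,0,.01,.01).ravel()
    wl=onplane(im,L,z,M);wr=onplane(im,Rr,z,M)
    print(z,"angle",np.degrees(np.arctan2(f[1],f[0]))%180,"x at y=13.9",f[2]+(13.9-f[3])*f[0]/f[1],"w",np.median(np.linalg.norm(wl-wr,axis=1))*1000)
# chamfer edges at z=.054
roi=np.zeros(g.shape,bool); roi[135:212,240:335]=1
topf=roi&(C[...,2]>0.051)&(C[...,2]<0.058)
n,l,st,ce=cv2.connectedComponentsWithStats(topf.astype(np.uint8)); idx=[i for i in range(1,n) if st[i,4]>300]
for i in idx:
    e=[]
    for v in range(165,205):
        u=np.nonzero(l[v]==i)[0]
        e.append(((u[-1]+.5 if ce[i][0]<285 else u[0]-.5),v))
    W=onplane(im,e,0.054,M)[:,:2]*1000; f=cv2.fitLine(W.astype(np.float32),cv2.DIST_HUBER,0,.01,.01).ravel()
    print("edge",np.degrees(np.arctan2(f[1],f[0]))%180,"x at 13.9",f[2]+(13.9-f[3])*f[0]/f[1])
# key blade in hand: w3 depth of head top & blade end
from cell import r
p=r.current_tool_pos();q=r.current_ee_rot();print(p,R.from_quat(q).as_matrix()[:,0])
T=R.from_quat(q).as_matrix(); X=(C-p)@T   # tool coords
sel=np.zeros(g.shape,bool); sel[205:350,262:300]=1
head=sel&(g<40)&(abs(X[...,1])<.012)&(X[...,2]>-.03)&(X[...,2]<.04)&(X[...,0]>0)
h=X[head]; print("head pts",np.percentile(h,[2,50,98],axis=0).round(4))
bl=sel&(g>=60)&(g<160)&(X[...,2]>.02)&(X[...,2]<.09)&(abs(X[...,0])<.05)
bl[235:]=0
b=X[bl]; print("blade",len(b),np.percentile(b,[2,50,98],axis=0).round(4))
```

```text
0.0425 angle 96.85946 x at y=13.9 507.29034 w 10.090038995907753
0.046 angle 96.85953 x at y=13.9 507.2935 w 9.978753921844008
edge 96.183365 x at 13.9 513.46936
edge 96.45658 x at 13.9 500.29428
[0.50011959 0.007082   0.23970304] [ 1.18257760e-03  9.99999291e-01 -1.42865867e-04]
head pts [[ 0.0008 -0.0064 -0.014 ]
 [ 0.0161 -0.0005 -0.0103]
 [ 0.0214  0.006   0.0145]]
blade 234 [[ 0.0157 -0.0036  0.0324]
 [ 0.0162 -0.0005  0.0474]
 [ 0.0166  0.0022  0.0699]]
```

Slot centre is (0.507, 0.014) at 96.6°. The blade is centred in the hand to within 1 mm, with its bottom 70 mm below the TCP. I'll hover just above the slot and check alignment.

Run:
```python
from h import *
from cell import r,optics
q=down(np.radians(96.6))
r.move_to([0.5076,0.0146,0.15],q)
r.move_linear([0.5076,0.0146,0.134],vel=0.08)
r.sleep(0.3)
print(r.current_t(),r.current_tool_pos(),r.current_contact_force())
im=shot("w4"); big(im,(200,130,360,380),2.4,"pics/w4c.png")
s=optics.get_image("side"); big(s,(250,130,370,240),5,"pics/s4c.png"); pickle.dump(s,open("pics/s4.pkl","wb"))
```

```text
7.3083 [0.50777296 0.01458449 0.13441333] [-0.01308906 -0.22193362 -0.69310433]
```

View pics/w4c.png

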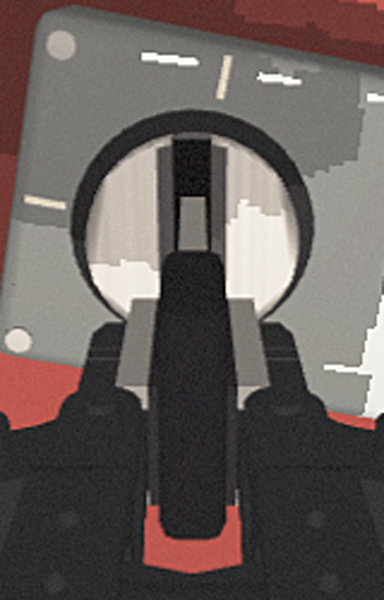

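View pics/s4c.png

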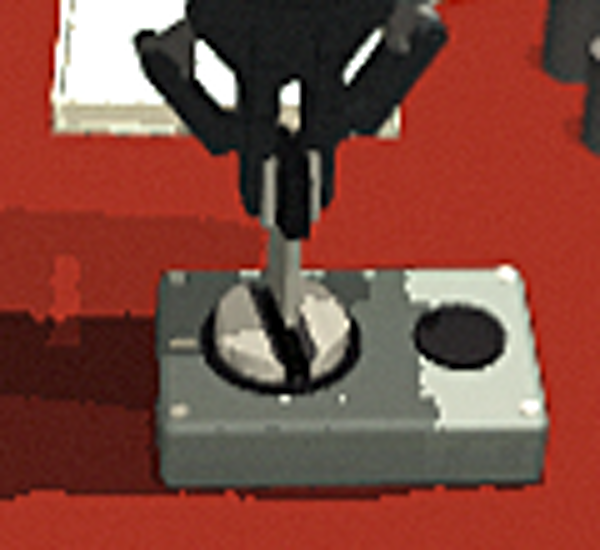

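The wrist crop shows the blade end (192,220) centred in the slot (174–211) and parallel to it, and the side view agrees. Lowering it now with a force watch.

Run:
```python
from h import *
from cell import r
x,y=0.5076,0.0146
r.move_linear([x,y,0.119],vel=0.06)
print(r.current_tool_pos(),r.current_contact_force().round(2))
for z in np.arange(0.117,0.1095,-0.001):
    r.move_linear([x,y,z],vel=0.03); f=r.current_contact_force(); print(round(z,4),np.round(r.current_tool_pos(),4),f.round(2))
    if f[2]>5: break
print(r.current_t(),r.current_opening())
im=shot("w5"); big(im,(200,130,360,380),2.4,"pics/w5c.png")
```

```text
[0.50733797 0.0146187  0.11846493] [ 0.78 -0.02 -0.57]
0.117 [0.5076 0.0146 0.117 ] [ 0.84 -0.81 -0.44]
0.116 [0.5076 0.0146 0.116 ] [-0.51  1.18  0.1 ]
0.115 [0.5076 0.0146 0.115 ] [ 0.29  0.4  -0.68]
0.114 [0.5075 0.0146 0.1139] [ 0.13 -0.13 -1.23]
0.113 [0.5076 0.0146 0.1129] [ 0.28  0.   -0.89]
0.112 [0.5078 0.0146 0.1127] [-2.58  0.67  8.44]
9.3083 0.12652933476914482
```

View pics/w5c.png

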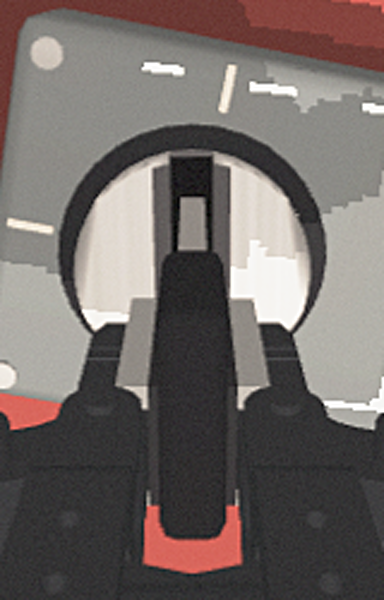

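The blade reached the slot floor at TCP z 0.1127 and is fully seated. I'll lift 1 mm and turn anticlockwise with joint 6 alone, watching the moment.

Run:
```python
from h import *
from cell import r
r.move_linear([0.5076,0.0146,0.1137],vel=0.03)
q0=r.current_q(); print(r.current_t(),q0.round(3),r.current_torque().round(3))
steps=list(np.arange(0.15,1.21,0.15))+list(np.arange(1.25,1.9,0.05))
for a in steps:
    q=q0.copy(); q[5]-=a; r.set_joints(q)
    t=r.current_torque(); f=r.current_contact_force()
    x=R.from_quat(r.current_ee_rot()).as_matrix()[:,0]
    print(round(a,2),"yaw",round(np.degrees(np.arctan2(x[1],x[0])),1),t.round(3),f.round(1),round(r.current_t(),2))
    if abs(t[2])>0.6 or np.linalg.norm(f)>30: break
```

```text
9.6083 [-0.063  0.473  1.875 -0.     0.794 -0.178] [ 0.017 -0.008  0.012]
0.15 yaw 105.0 [ 0.012 -0.028  0.014] [-0.2  0.  -0.8] 9.88
0.3 yaw 113.4 [0.037 0.015 0.024] [-0.4  0.4 -1.7] 10.14
0.45 yaw 122.0 [-0.104  0.105 -0.008] [-0.2 -0.2 -1. ] 10.41
0.6 yaw 130.5 [-0.075  0.215  0.051] [-1.5 -0.8 -1.2] 10.68
0.75 yaw 139.1 [-0.259  0.269 -0.022] [-1.1 -1.7 -1.5] 10.94
0.9 yaw 147.7 [-0.42   0.383 -0.061] [-1.9 -2.4 -1.7] 11.21
1.05 yaw 156.3 [-0.567  0.467 -0.086] [-2.1 -3.1 -1.3] 11.47
1.2 yaw 164.9 [-0.731  0.517 -0.047] [-2.1 -4.  -1.2] 11.74
1.25 yaw 167.8 [-0.9    0.521 -0.033] [-3.8 -4.  -2.2] 11.99
1.3 yaw 170.7 [-0.922  0.602 -0.118] [-3.  -4.1 -2. ] 12.24
1.35 yaw 173.5 [-1.012  0.561 -0.055] [-3.5 -5.1 -1.2] 12.49
1.4 yaw 176.4 [-1.079  0.541 -0.029] [-2.3 -4.7 -1.1] 12.74
1.45 yaw 179.3 [-1.054  0.58  -0.121] [-2.8 -5.  -1.2] 12.99
1.5 yaw -177.9 [-1.069  0.548 -0.088] [-3.1 -5.2 -1.4] 13.24
1.55 yaw -175.0 [-1.149  0.553 -0.113] [-2.3 -5.3 -1.1] 13.49
1.6 yaw -172.2 [-1.291  0.583 -0.53 ] [-2.1 -5.7 -0.8] 13.74
1.65 yaw -169.4 [-1.311  0.527 -1.163] [-3.3 -5.4 -1.6] 13.99
```

The moment jumped from 0.12 to 1.16 N m after about 1.57 rad, which is the hard stop. Now checking with pictures.

Run:
```python
from h import *
from cell import r,optics
im=shot("w6"); big(im,(180,110,380,380),2.2,"pics/w6c.png")
s=optics.get_image("side"); big(s,(250,130,370,240),5,"pics/s6c.png"); print(r.current_tool_pos(),r.current_opening())
```

```text
[0.50756239 0.01429493 0.11364459] 0.12984762670692152
```

View pics/w6c.png

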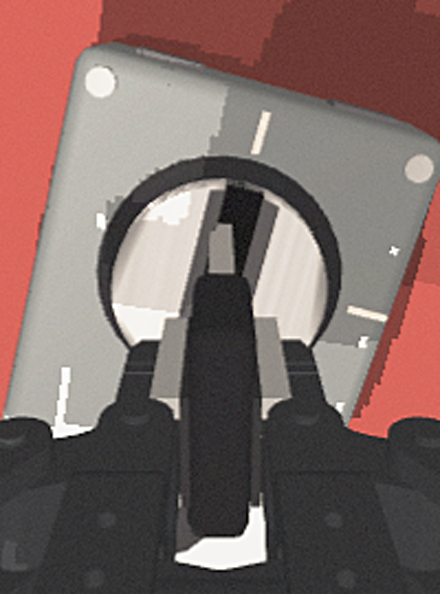

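View pics/s6c.png

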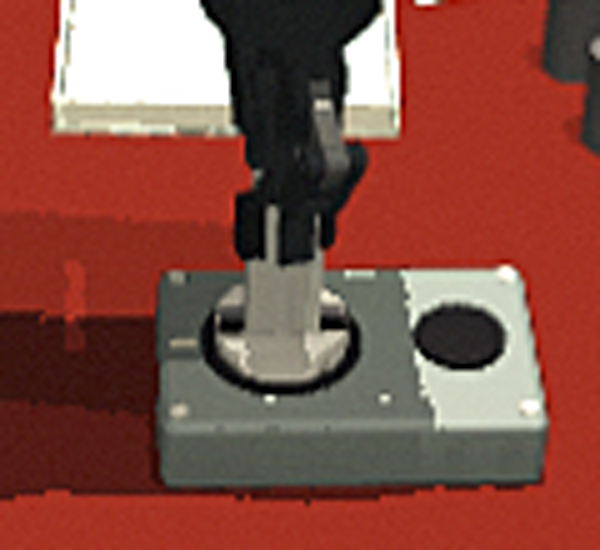

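The slot is now lined up with the pack's tan mark (261,130) and with its edges. I'll relax the key within its play, lift it straight out and measure the cap angle.

Run:
```python
from h import *
from cell import r,optics
q=r.current_q(); q[5]+=0.15; r.set_joints(q); print(r.current_torque().round(3),r.current_contact_force().round(1))
p=r.current_tool_pos()
for z in (0.118,0.123,0.128): r.move_linear([p[0],p[1],z],vel=0.06); print(r.current_contact_force().round(1),r.current_torque().round(2))
r.move_linear([p[0],p[1]-0.04,0.2],vel=0.2)
r.sleep(0.2); print(r.current_t(),r.current_opening())
im=shot("w7");
```

```text
[-0.061 -0.033 -0.028] [ 0.1 -0.5 -0.5]
[ 1.2 -0.2 -0.8] [-0.15 -0.02 -0.03]
[ 0.4  0.1 -1.2] [-0.05 -0.    0.02]
[ 0.2  0.3 -0.3] [-0.01 -0.01  0.01]
15.875 0.12895960740374862
```

View pics/w7.png

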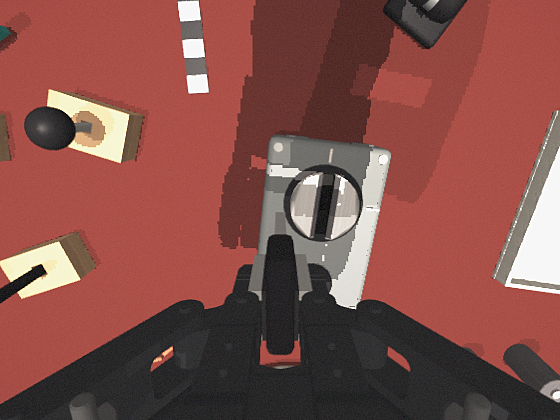

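Run:
```python
from h import *
im=pickle.load(open("pics/w7.pkl","rb"));M=im["M"];C=cloud(im,M);g=im["pixels"].max(2)
m=[]
for v in range(180,228):
    d=np.nonzero(g[v,310:342]<45)[0]
    if len(d)>=6 and d[-1]-d[0]<16: m.append((310+(d[0]+d[-1])/2,v))
W=onplane(im,m,.0425,M)[:,:2]*1000; f=cv2.fitLine(W.astype(np.float32),cv2.DIST_HUBER,0,.01,.01).ravel()
print(len(m),"slot",np.degrees(np.arctan2(f[1],f[0]))%180)
# pack top face from top & wrist3 picture
for n in("w3","w7"):
    im=pickle.load(open(f"pics/{n}.pkl","rb"));C=cloud(im,im["M"])
    s=(abs(C[...,2]-.04)<.004)&(abs(C[...,0]-.55)<.13)&(abs(C[...,1]-.01)<.09)
    k,l,st,ce=cv2.connectedComponentsWithStats(s.astype(np.uint8)); i=1+st[1:,4].argmax()
    if n=="w3": print(n,cv2.minAreaRect((C[l==i][:,:2]*1000).astype(np.float32)))
# tray from initial top image: bright rim
t=pickle.load(open("pics/top0.pkl","rb"));Mt=cfw(t)
p=t["pixels"].astype(int); w=np.zeros(p.shape[:2],np.uint8); w[148:235,108:186]=(p.min(2)>110)[148:235,108:186]
c=max(cv2.findContours(w,0,2)[0],key=cv2.contourArea)
for z in(.022,.0):
  print("tray",z,cv2.minAreaRect((onplane(t,c.reshape(-1,2),z,Mt)[:,:2]*1000).astype(np.float32)))
```

```text
43 slot 175.43033
w3 ((536.6284790039062, 11.616954803466797), (108.30658721923828, 168.21803283691406), 85.34510803222656)
tray 0.022 ((525.7777099609375, 324.11968994140625), (202.76930236816406, 204.83631896972656), 83.16252899169922)
tray 0.0 ((530.1163940429688, 329.74822998046875), (205.93490600585938, 208.03427124023438), 83.16253662109375)
```

The slot is now at 175.4° and the pack's long axis at 175.4°, so the cap has reached 1.57. Next I'll look at the tray from above.

Run:
```python
from h import *
from cell import r
r.move_to([0.52,0.24,0.27],down(np.radians(90))); print(r.current_t(),r.current_opening())
im=shot("w8");C=cloud(im,im["M"])
s=(C[...,2]>.014)&(C[...,2]<.03)&(abs(C[...,0]-.52)<.14)&(abs(C[...,1]-.31)<.12)
k,l,st,ce=cv2.connectedComponentsWithStats(s.astype(np.uint8)); 
for i in range(1,k):
    if st[i,4]>100: print(st[i],cv2.minAreaRect((C[l==i][:,:2]*1000).astype(np.float32)))
```

```text
17.7417 0.13069730074766192
[ 193   45  174  157 2778] ((514.2904663085938, 300.811279296875), (149.75152587890625, 180.59791564941406), 83.0674057006836)
```

View pics/w8.png

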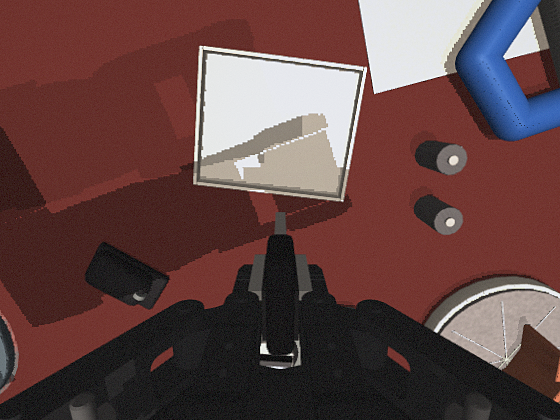

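Tray centre is (0.514, 0.301), with its y axis at 83.1° and its size matching. I'll set the key down with its base 25 mm off centre, leaning 15° along the tray's long axis, so that it can only settle inside.

Run:
```python
from h import *
from cell import r
a=np.radians(83.07); th=np.radians(15)
tx=np.array([np.sin(a),-np.cos(a),0]); ty=np.array([np.cos(a),np.sin(a),0])
u=np.cos(th)*np.array([0,0,1])+np.sin(th)*tx
z=-u; x=ty; y=np.cross(z,x); q=R.from_matrix(np.c_[x,y,z]).as_quat()
b=np.array([.5143,.3008,0])-0.025*tx
T=lambda h:b+[0,0,h]-0.0697*z
r.move_to(T(0.08),q); print(r.current_t(),r.current_tool_pos())
r.move_linear(T(0.012),vel=0.1)
for h in np.arange(.010,.0029,-.001):
    r.move_linear(T(h),vel=0.03); f=r.current_contact_force(); print(round(h,4),f.round(1))
    if f[2]>3: break
shot("w9")
r.set_gripper(0.6); r.sleep(0.3); print(r.current_t(),r.current_opening(),r.current_contact_force().round(1))
shot("w10")
p=r.current_tool_pos(); r.move_linear(p+0.12*u,vel=0.12); r.sleep(0.5); print(r.current_t())
from cell import optics
im=shot("w11"); s=optics.get_image("side"); big(s,(200,80,400,250),4,"pics/s11.png")
o=[cv2.imread(f"pics/{n}.png")[:,:] for n in("w9","w10","w11")]
cv2.imwrite("pics/m11.png",cv2.resize(np.hstack([k[:,140:420] for k in o]),None,fx=.95,fy=.95))
```

```text
18.4 [0.50806487 0.30136092 0.14820112]
0.01 [ 1.   0.5 -0.9]
0.009 [-0.7 -0.2 -0.5]
0.008 [-0.1  0.5 -0.8]
0.007 [-0.1 -0.2 -0.4]
0.006 [ 0.8  0.4 -1.4]
0.005 [-0.6  0.5  1. ]
0.004 [-2.1 -2.2 10. ]
21.8 0.5998341981046674 [ 1.  -0.  -0.6]
23.5
```

View pics/m11.png

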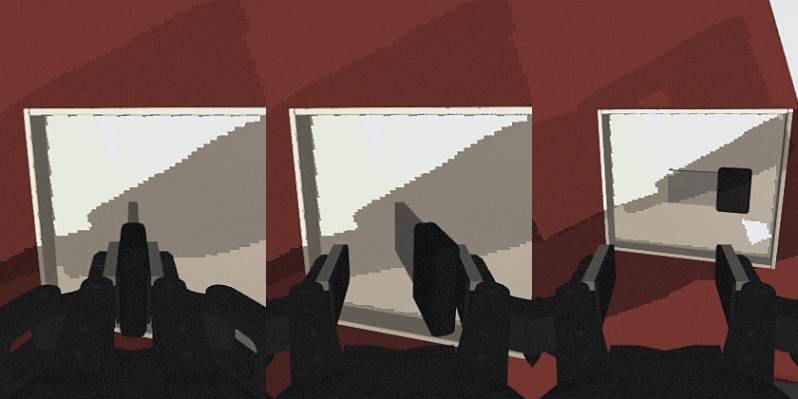

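View pics/s11.png

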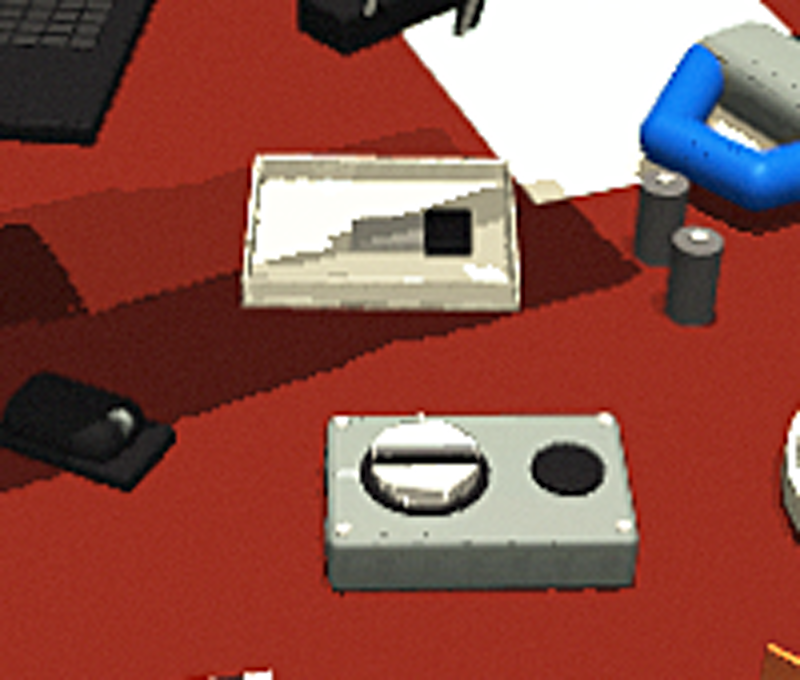

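The key lies flat in the tray, clear of the walls (side crop 410,233). The cap's slot runs parallel to the pack's long edge, and the gripper touches nothing. Handing in.

Run:
```python
from cell import r
print(r.current_t(), r.current_contact_force().round(1)); r.hand_in()
```

```text
23.6 [-0.1  0.4 -0.7]
the job is handed in; nothing more can be done
```

The cap is unlocked and the key is lying in the tray. I handed the job in at 23.6 s; the limit is 48 s.

- **Turning the cap:** I took the black flat key from its rest, seated the blade on the slot floor and turned anticlockwise. The moment rose from about 0.12 to 1.16 N m, which is the hard stop. Afterwards the slot measured 175.4°, the same as the pack's long axis, so the cap is at about 1.57 rad. It had started near 0.2 rad.
- **Placing the key:** I lowered it into the white tray and released it. The last pictures show it flat on the tray floor, clear of the walls. The gripper was holding and touching nothing, and I never touched the blue and turquoise look-alikes.
- **Odd reading:** While turning, sideways moments built up to about 1.3 N m with only about 6 N of force. They vanished when I eased the key back before lifting it out. No check failed.

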